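# Sweep the loose nuts off the assembly board into the red tray

### The job

Sweep the three loose steel nuts across the black board with your fingers and over its edge, so that all three drop into the red tray; push them, do not pick them up. Leave the brass bushing standing where it is on the board, and do not disturb the jar or the wrench.

Things in the scene. Friction and masses are not known exactly. Their poses are not given: they have to be found in the camera images.
- board: fixed black rubber-topped assembly board, 230 mm (its x) by 240 mm (its y) by 40 mm high, standing on the bench; no rim. Origin at the centre of its underside, z up. A tray stands along each y edge (y = +-120 mm); which one is red changes. The nuts and the bushing stand in separate lanes along the board's y, about 56 mm apart.
- red_tray: the red tray, empty: open-topped fixed sheet-steel tray, outside 230 (x) x 120 (y) x 34 mm high, walls and floor 3 mm. A long wall stands 2 mm from the board's edge, its rim 6 mm below the board's top. Origin at the centre of its underside, axes as the board's. Its centre is 182 mm from the board's centre, along the board's +y or -y.
- blue_tray: the blue tray, with a few small finished brass bushings fixed in it, on the other side of the board; not for the nuts: open-topped fixed sheet-steel tray, outside 230 (x) x 120 (y) x 34 mm high, walls and floor 3 mm. A long wall stands 2 mm from the board's edge, its rim 6 mm below the board's top. Origin at the centre of its underside, axes as the board's.
- nut0: one of three alike loose steel hex nuts lying flat on the black board: 30 mm across flats, 35 mm across corners, 16 mm high, 19 mm hole through it, about 65 g. Origin at its middle, 8 mm above what it lies on; z along the hole.
- nut1: one of three alike loose steel hex nuts lying flat on the black board: 30 mm across flats, 35 mm across corners, 16 mm high, 19 mm hole through it, about 65 g. Origin at its middle, 8 mm above what it lies on; z along the hole.
- nut2: one of three alike loose steel hex nuts lying flat on the black board: 30 mm across flats, 35 mm across corners, 16 mm high, 19 mm hole through it, about 65 g. Origin at its middle, 8 mm above what it lies on; z along the hole.
- bushing: loose flanged brass bushing standing upright on the board among the nuts: body 30 mm diameter, flange on top 36 mm diameter, 32 mm high in all, 160 g. Origin at the centre of its underside. To be left where it stands.
- jar: loose closed jar with a yellow cap, 56 mm diameter, 70 mm high, standing on the bench beyond the board. Origin at the centre of its underside. To be left alone.
- wrench: loose steel wrench 180 mm long lying on the bench beyond the board, roughly crosswise to the robot (along y). Origin on its underside near the middle, x along its length. To be left alone.
Things that resemble listed ones, but are neither listed nor needed, are in the scene too. What is shaped like the nut0 but green is not meant. What is shaped like the nut2 but orange is not meant.

How it is judged:
By the outcome, as a careful person would: the job done as asked, in the order asked, and still so for the second after the job is handed in, with the robot touching nothing.
It also fails if it takes over 58 s, if anything falls off the work surface, if the arm or the gripper's body presses on something with over 40 N, if the wrist force passes 120 N, or if a joint passes its speed limit or range.

### The arm

A 6-joint arm with a two-finger parallel gripper is mounted at the origin on the work surface. World frame = base frame: x ahead of the robot, y to its left, z up, the work surface at z = 0. Lengths are in mm, angles in rad, forces in N, time in s.
With the tool pointing down it reaches from about 325 to 775 mm from the base axis. Payload 5.5 kg.
Tool frame: the origin (TCP) lies midway between the tips of the shut fingers; the grasp point (between the pads) lies 19 mm behind it; z points along the fingers, y is the line along which they close (so a half turn about z gives the same grasp; the last joint's range is limited). The gripper opens to 88 mm and grips with 3 to 60 N. Pads are 20 mm wide; open, the fingers measure 115 mm over their backs; the gripper's body (75 mm by 178 mm) begins 61 mm behind the grasp point.
Start: joints at [-1.232, 0.091, 1.231, -0, 1.82, -0.057], TCP at [231.329, -553.627, 222.631] pointing down, gripper open.
Joint ranges: [-2.87, 2.87], [-0.86, 2.18], [0.17, 2.46], [-1.51, 4.65], [0.06, 2.69], [-2.65, 2.65]. Speed limits (rad/s): [2.57, 2.57, 3.01, 3.14, 3.14, 3.14].

### API

Orientations are given as [roll, pitch, yaw] about the fixed x, y, z axes, in that order (R = Rz(yaw) Ry(pitch) Rx(roll)).
In Python, from rig import ctrl, get_image, camera_model, nets gives the robot as it stands.
- The arm moves only by the tool send_rows, never from a script. Its argument "rows" is a list of rows, each an object of numbers: "dx", "dy", "dz": the shift along the tool's x, y, z in m; "rx", "ry", "rz": the turn, a rotation vector about the tool's x, y, z in rad; "fingers": the finger opening in m, from 0 to 0.0878. In form: [{"dx": .., "dy": .., "dz": .., "rx": .., "ry": .., "rz": .., "fingers": ..}, ...]. A call has 1 to 20 rows; each row shifts and turns the commanded pose from where the row before left it, along the tool's axes as they then stand; what a row does not reach is not made up. A row lasts 1/12 s, in which the tool goes at most 41.7 mm and 7.16 degrees, less where a joint would pass 70% of its speed; a pose out of reach is approached as far as the arm can. A call with a gripper value outside its range is refused whole. The fingers move at their own pace and stop on an object; "squeeze" is the grip in N (left out, the last holds). Time passes only in rows, so rows that do not move let the fingers close. It gives the time, the measured TCP pose, the force, the opening and the grip force at its end, in the units of the state.
- ctrl.sense(): the state, without advancing time (a new reading comes with each control period).
- get_image(name): name is "scene" or "top" or "wrist"; returns (picture, depth): 420x560x3 uint8, red, green, blue; 420x560 float32, mm along the optical axis (not along the pixel's ray), 0 where there is no reading.
- camera_model(name): a dict with "mtx" (3x3 intrinsics, pixels), "dist" ([k1, k2, p1, p2, k3] as OpenCV has them; the pictures are not rectified), "extrinsics" (4x4, takes a point from world to camera coordinates); the wrist camera has in their place "mount" (4x4, takes a point from camera to tool coordinates, whose origin is the TCP and whose axes are the flange's). Camera axes: x right, y down, z forward; pixel columns grow to the right and rows downward; lengths in mm; the calibration is good to about 2 mm. A picture is of the moment at which its call begins: read the wrist's pose just before it. camera_model takes no time and is no camera call.
- ctrl.finish_job(): hands the job in; it is judged then, once.
Trained networks look in the newest picture that a camera, given by its name, has taken for a name from the list of things; names that differ only in an ending like _2 or _b are one class to them, and where a whole thing is asked for, a point or a joint stands for the part that bears it (a point fixed in the world has none). Each returns a list of dicts, best first, with "conf" (0 to 1); they miss things now and then, are a little off and sometimes report something else, mostly with a low value. They report only what shows in the picture. A call takes as long as a camera call. They do not tell look-alikes from the thing itself.
- nets.search_frame(name, camera): "rect" ([left, top, width, height] in pixels, round what is visible of it).
The state is a dict: "time": time; "q": joint angles; "qvel": joint speeds; "effort": joint torques, N m; "tcp_pos": TCP position; "eef_rot": TCP orientation; "ft_force": force on the tool from outside, world axes, zero at the start; "moment": the same for the moment, N m; "grip_width": finger opening in mm; "gripper_force": force on a finger pad.
Only numpy, scipy, OpenCV 4.12 (cv2) and the standard library are available. Lean on these libraries where they do the work, as an engineer would, in place of code of your own. Each camera call takes 0.05 s, during which the arm holds its last target. There are 200 camera calls.

## Working session

There is one attempt and no reset: what is moved stays moved. The work goes in short steps, Python scripts to look and compute and a tool call to move; the robot and the scene stay as the last step left them, time stands still between calls to the robot, and variables do not carry over. Pictures are saved under pics/ and viewed, at most 10 in all, crops included, and the job is handed in when it is done.

Besides the shell and the picture viewer there is one more tool, called after "Call:" as name([rows], argument=value, ...), one row to a line, values as JSON. send_rows: Moves the arm, as the interface text tells. Its arguments: {"type":"object","properties":{"rows":{"type":"array","items":{"type":"object","properties":{"dx":{"type":"number"},"dy":{"type":"number"},"dz":{"type":"number"},"rx":{"type":"number"},"ry":{"type":"number"},"rz":{"type":"number"},"fingers":{"type":"number"}}}},"squeeze":{"type":"number"}},"required":["rows"]}

```bash
mkdir -p pics; python3 - <<'E'
from rig import ctrl,get_image,camera_model,nets
import cv2,numpy as np
for c in ["top","scene"]:
    p,d=get_image(c); cv2.imwrite(f"pics/{c}0.png",p[:,:,::-1]); np.save(f"pics/{c}d.npy",d)
    for n in (["nut0","bushing","jar","wrench"] if c=="top" else []): print(n,[(np.round(r["rect"]).tolist(),round(r["conf"],2)) for r in nets.search_frame(n,c)])
m=camera_model("top");print(m)
s=ctrl.sense();print(s["time"],s["tcp_pos"],s["eef_rot"])
E
```

```text
nut0 [([279.0, 148.0, 16.0, 14.0], 0.69), ([306.0, 230.0, 19.0, 16.0], 0.55), ([289.0, 201.0, 13.0, 19.0], 0.54), ([269.0, 176.0, 14.0, 18.0], 0.48)]
bushing [([277.0, 253.0, 18.0, 19.0], 0.52), ([332.0, 116.0, 77.0, 18.0], 0.37)]
jar [([223.0, 107.0, 24.0, 33.0], 0.89)]
wrench [([330.0, 116.0, 78.0, 18.0], 0.72), ([230.0, 173.0, 113.0, 108.0], 0.46), ([341.0, 175.0, 60.0, 108.0], 0.4)]
{'mtx': array([[398.2150306 ,   0.        , 280.63800484],
       [  0.        , 398.2150306 , 211.04395396],
       [  0.        ,   0.        ,   1.        ]]), 'dist': array([-0.01050404,  0.        ,  0.        ,  0.        ,  0.        ]), 'extrinsics': array([[-1.67874043e-02, -9.99469192e-01, -2.79198490e-02,
         4.44178956e+01],
       [-9.82951484e-01,  2.16105797e-02, -1.82590696e-01,
         5.92325828e+02],
       [ 1.83097140e-01,  2.43786332e-02, -9.82792511e-01,
         7.82248134e+02],
       [ 0.00000000e+00,  0.00000000e+00,  0.00000000e+00,
         1.00000000e+00]])}
0.3 [ 231.27392358 -553.53239041  222.24687544] [-3.14091403e+00 -1.44506644e-05  3.95788205e-01]
```

View pics/top0.png

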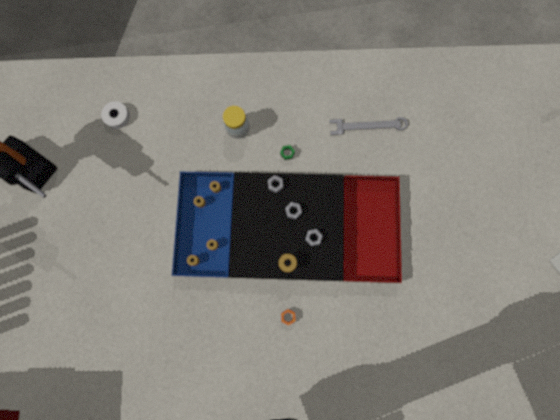

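View pics/scene0.png

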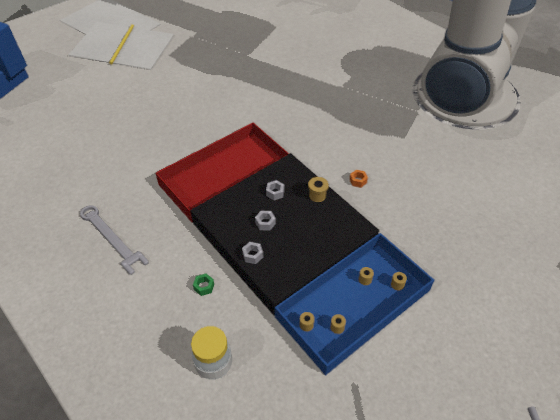

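The top view shows the red tray on the world −y side (right). The nuts are at about (276,184), (293,210) and (314,237), and the bushing is at (288,263). The green and orange look-alikes are off the board.

```bash
cat > h.py <<'E'
import cv2,numpy as np
from rig import camera_model
def px2w(uv,z,cam="top"):
    m=camera_model(cam);E=m["extrinsics"];R,t=E[:3,:3],E[:3,3]
    n=cv2.undistortPoints(np.array(uv,float).reshape(-1,1,2),m["mtx"],m["dist"])[:,0]
    r=np.c_[n,np.ones(len(n))]@R; c=-R.T@t
    return c+r*((z-c[2])/r[:,2])[:,None]
E
python3 - <<'E'
from h import *
p=cv2.imread("pics/top0.png").astype(int);b,g,r=p[...,0],p[...,1],p[...,2]
D=np.load("pics/topd.npy")
roi=np.zeros(b.shape,bool);roi[176:276,240:340]=1
for nm,mask,z in [("grey",roi&(p.min(2)>75),56),("brass",roi&(r>90)&(r-b>40),72)]:
    n,l,st,c=cv2.connectedComponentsWithStats(mask.astype(np.uint8))
    for i in range(1,n):
        if st[i,4]>25:
            x,y,w,h=st[i,:4];uv=[[x+(w-1)/2,y+(h-1)/2]];print(nm,st[i],px2w(uv,z).round(1),px2w(uv,z-8).round(1))
for nm,m,z in [("red",(r>80)&(g<50)&(b<50),34),("blue",(b>80)&(r<60),34)]:
    m[:165]=0;m[290:]=0;m[:,:165]=0;m[:,410:]=0
    n,l,st,c=cv2.connectedComponentsWithStats(m.astype(np.uint8));i=1+np.argmax(st[1:,4])
    box=cv2.minAreaRect(np.argwhere(l==i)[:,::-1].astype(np.float32));q=cv2.boxPoints(box)
    w=px2w(q,z);print(nm,q.round(0).tolist(),w.round(0)[:,:2].tolist(),w.mean(0).round(1),[np.linalg.norm(w[k]-w[k-1]).round(0) for k in range(4)])
E
```

```text
grey [268 176  15  16 157] [[652.8  43.9  56. ]] [[654.9  44.2  48. ]]
grey [285 202  17  17 160] [[594.6   6.9  56. ]] [[596.1   6.9  48. ]]
grey [305 229  17  17 164] [[536.8 -33.2  56. ]] [[537.7 -33.6  48. ]]
brass [279 254  18  18 225] [[484.4  20.5  72. ]] [[484.8  20.6  64. ]]
red [[344.0, 177.0], [400.0, 177.0], [400.0, 281.0], [344.0, 281.0]] [[670.0, -106.0], [667.0, -227.0], [444.0, -212.0], [446.0, -96.0]] [ 556.6 -160.3   34. ] [np.float64(224.0), np.float64(121.0), np.float64(223.0), np.float64(116.0)]
blue [[173.0, 274.0], [181.0, 169.0], [235.0, 173.0], [227.0, 278.0]] [[467.0, 263.0], [697.0, 253.0], [684.0, 133.0], [456.0, 149.0]] [575.9 199.4  34. ] [np.float64(115.0), np.float64(230.0), np.float64(121.0), np.float64(229.0)]
```

Lane spacings come out at 56 / 56 / 55 mm and the board yaw is about −0.053 rad, which fits the given sizes. Next I'll turn the tool so the fingers lie across the lanes, then fly to behind the far nut.

Call:
send_rows([
  {"rz": -0.112, "fingers": 0.015},
  {"rz": -0.112, "fingers": 0.015},
  {"rz": -0.112, "fingers": 0.015},
  {"rz": -0.112, "fingers": 0.015},
  {"rz": -0.112, "fingers": 0.015},
  {"rz": -0.112, "fingers": 0.015},
  {"rz": -0.112, "fingers": 0.015},
  {"rz": -0.112, "fingers": 0.015},
  {"rz": -0.112, "fingers": 0.015},
  {"rz": -0.114, "fingers": 0.015},
])

```text
validation failed for argument at $.ro...
```

Call:
send_rows([
  {"dx": 0.033, "dy": 0.0195},
  {"dx": 0.033, "dy": 0.0195},
  {"dx": 0.033, "dy": 0.0195},
  {"dx": 0.033, "dy": 0.0195},
  {"dx": 0.033, "dy": 0.0195},
  {"dx": 0.033, "dy": 0.0195},
  {"dx": 0.033, "dy": 0.0195},
  {"dx": 0.033, "dy": 0.0195},
  {"dx": 0.033, "dy": 0.0195},
  {"dx": 0.033, "dy": 0.0195},
  {"dx": 0.033, "dy": 0.0195},
  {"dx": 0.033, "dy": 0.0195},
  {"dx": 0.033, "dy": 0.0195},
  {"dx": 0.033, "dy": 0.0195},
  {"dx": 0.033, "dy": 0.0195},
  {"dx": 0.033, "dy": 0.0195},
  {"dx": 0.033, "dy": 0.0195},
  {"dx": 0.033, "dy": 0.0195},
  {"dx": 0.033, "dy": 0.0195},
  {"dx": 0.033, "dy": 0.0195},
])

```text
validation failed for argument at $.ro...
```

```bash
python3 - <<'E'
from rig import ctrl,get_image
import cv2
s=ctrl.sense();print({k:s[k] for k in("time","tcp_pos","eef_rot","grip_width","q")})
p,d=get_image("wrist");cv2.imwrite("pics/w1.png",p[:,:,::-1])
E
```

```text
{'time': 0.3, 'tcp_pos': array([ 231.27392358, -553.53239041,  222.24687544]), 'eef_rot': array([-3.14091403e+00, -1.44506644e-05,  3.95788205e-01]), 'grip_width': 87.62961304817354, 'q': array([-1.23171950e+00,  9.13611847e-02,  1.23110331e+00, -2.48025889e-05,
        1.81980651e+00, -5.67174851e-02])}
```

View pics/w1.png

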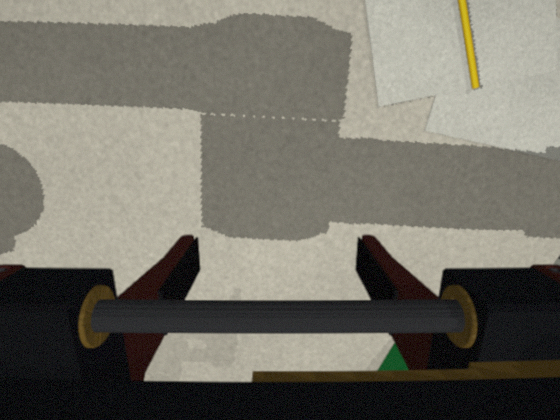

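Both calls were refused, so the arm hasn't moved; the wrist picture only shows the bench between the open fingers. I'll resend with every field filled in.

Call:
send_rows([
  {"dx": 0, "dy": 0, "dz": 0, "rx": 0, "ry": 0, "rz": -0.112, "fingers": 0.015},
  {"dx": 0, "dy": 0, "dz": 0, "rx": 0, "ry": 0, "rz": -0.112, "fingers": 0.015},
  {"dx": 0, "dy": 0, "dz": 0, "rx": 0, "ry": 0, "rz": -0.112, "fingers": 0.015},
  {"dx": 0, "dy": 0, "dz": 0, "rx": 0, "ry": 0, "rz": -0.112, "fingers": 0.015},
  {"dx": 0, "dy": 0, "dz": 0, "rx": 0, "ry": 0, "rz": -0.112, "fingers": 0.015},
  {"dx": 0, "dy": 0, "dz": 0, "rx": 0, "ry": 0, "rz": -0.112, "fingers": 0.015},
  {"dx": 0, "dy": 0, "dz": 0, "rx": 0, "ry": 0, "rz": -0.112, "fingers": 0.015},
  {"dx": 0, "dy": 0, "dz": 0, "rx": 0, "ry": 0, "rz": -0.112, "fingers": 0.015},
  {"dx": 0, "dy": 0, "dz": 0, "rx": 0, "ry": 0, "rz": -0.112, "fingers": 0.015},
  {"dx": 0, "dy": 0, "dz": 0, "rx": 0, "ry": 0, "rz": -0.114, "fingers": 0.015},
])

```text
time: 1.18
tcp_pos: [231.3, -553.6, 222.6]
eef_rot: [-3.142, -0.0, 1.523]
ft_force: [0.8, -1.5, 0.4]
grip_width: 24.6
gripper_force: 0.0
```

Call:
send_rows([
  {"dx": 0.033, "dy": 0.0195, "dz": 0, "rx": 0, "ry": 0, "rz": 0, "fingers": 0.015},
  {"dx": 0.033, "dy": 0.0195, "dz": 0, "rx": 0, "ry": 0, "rz": 0, "fingers": 0.015},
  {"dx": 0.033, "dy": 0.0195, "dz": 0, "rx": 0, "ry": 0, "rz": 0, "fingers": 0.015},
  {"dx": 0.033, "dy": 0.0195, "dz": 0, "rx": 0, "ry": 0, "rz": 0, "fingers": 0.015},
  {"dx": 0.033, "dy": 0.0195, "dz": 0, "rx": 0, "ry": 0, "rz": 0, "fingers": 0.015},
  {"dx": 0.033, "dy": 0.0195, "dz": 0, "rx": 0, "ry": 0, "rz": 0, "fingers": 0.015},
  {"dx": 0.033, "dy": 0.0195, "dz": 0, "rx": 0, "ry": 0, "rz": 0, "fingers": 0.015},
  {"dx": 0.033, "dy": 0.0195, "dz": 0, "rx": 0, "ry": 0, "rz": 0, "fingers": 0.015},
  {"dx": 0.033, "dy": 0.0195, "dz": 0, "rx": 0, "ry": 0, "rz": 0, "fingers": 0.015},
  {"dx": 0.033, "dy": 0.0195, "dz": 0, "rx": 0, "ry": 0, "rz": 0, "fingers": 0.015},
  {"dx": 0.033, "dy": 0.0195, "dz": 0, "rx": 0, "ry": 0, "rz": 0, "fingers": 0.015},
  {"dx": 0.033, "dy": 0.0195, "dz": 0, "rx": 0, "ry": 0, "rz": 0, "fingers": 0.015},
  {"dx": 0.033, "dy": 0.0195, "dz": 0, "rx": 0, "ry": 0, "rz": 0, "fingers": 0.015},
  {"dx": 0.033, "dy": 0.0195, "dz": 0, "rx": 0, "ry": 0, "rz": 0, "fingers": 0.015},
  {"dx": 0.033, "dy": 0.0195, "dz": 0, "rx": 0, "ry": 0, "rz": 0, "fingers": 0.015},
  {"dx": 0.033, "dy": 0.0195, "dz": 0, "rx": 0, "ry": 0, "rz": 0, "fingers": 0.015},
  {"dx": 0.033, "dy": 0.0195, "dz": 0, "rx": 0, "ry": 0, "rz": 0, "fingers": 0.015},
  {"dx": 0.033, "dy": 0.0195, "dz": 0, "rx": 0, "ry": 0, "rz": 0, "fingers": 0.015},
  {"dx": 0.033, "dy": 0.0195, "dz": 0, "rx": 0, "ry": 0, "rz": 0, "fingers": 0.015},
  {"dx": 0.033, "dy": 0.0195, "dz": 0, "rx": 0, "ry": 0, "rz": 0.005, "fingers": 0.015},
])

```text
time: 2.85
tcp_pos: [656.5, 86.6, 222.6]
eef_rot: [3.141, 0.0, 1.513]
ft_force: [0.6, -0.4, 0.1]
grip_width: 14.6
gripper_force: 0.0
```

```bash
python3 - <<'E'
from rig import ctrl,get_image
import cv2
s=ctrl.sense();print({k:s[k] for k in("time","tcp_pos","eef_rot","grip_width","q")})
p,d=get_image("wrist");cv2.imwrite("pics/w2.png",p[:,:,::-1])
E
```

```text
{'time': 2.85, 'tcp_pos': array([656.47613173,  86.62718783, 222.57140412]), 'eef_rot': array([3.14146122e+00, 4.94258495e-05, 1.51295189e+00]), 'grip_width': 14.592797409797644, 'q': array([ 7.98660900e-02,  2.63592057e-01,  1.03825935e+00, -6.94965865e-05,
        1.83961784e+00,  1.37692062e-01])}
```

View pics/w2.png

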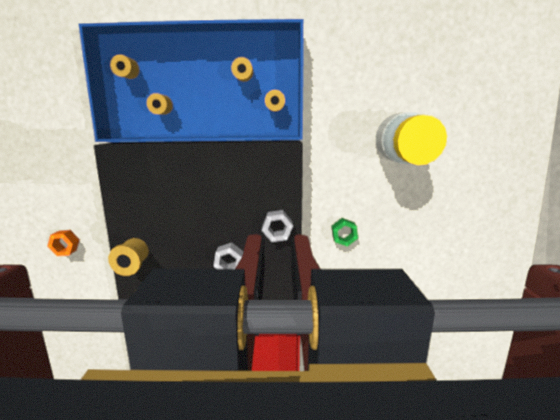

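In the wrist view, nut A is at about (277,226), level with the fingertips' midline at u≈277. I'll check that against the calibration.

```bash
python3 - <<'E'
from rig import camera_model
import numpy as np,cv2
from scipy.spatial.transform import Rotation as Ro
m=camera_model("wrist");R=Ro.from_euler("xyz",[3.14146,0,1.51295]).as_matrix();t=np.array([656.48,86.63,222.57])
M=m["mount"];Rc=R@M[:3,:3];c=R@M[:3,3]+t
def f(uv,z):
    n=cv2.undistortPoints(np.array([[uv]],float),m["mtx"],m["dist"])[0,0];r=Rc@[n[0],n[1],1];return (c+r*(z-c[2])/r[2]).round(1)
for n,uv,z in[("A",(277,226),56),("bush",(123,260),72),("board corners",(302,142),40),("",(96,143),40)]:print(n,f(uv,z))
E
```

```text
A [653.2  45.3  56. ]
bush [483.  21.  72.]
board corners [685.3 133.9  40. ]
 [460.8 146.4  40. ]
```

The estimates agree to within about 1 mm. I'll descend behind nut A with the tips about 5 mm above the board.

Call:
send_rows([
  {"dx": 0, "dy": -0.001, "dz": 0.036, "rx": 0, "ry": 0, "rz": 0, "fingers": 0.015},
  {"dx": 0, "dy": 0, "dz": 0.036, "rx": 0, "ry": 0, "rz": 0, "fingers": 0.015},
  {"dx": 0, "dy": 0, "dz": 0.036, "rx": 0, "ry": 0, "rz": 0, "fingers": 0.015},
  {"dx": 0, "dy": 0, "dz": 0.036, "rx": 0, "ry": 0, "rz": 0, "fingers": 0.015},
  {"dx": 0, "dy": 0, "dz": 0.018, "rx": 0, "ry": 0, "rz": 0, "fingers": 0.015},
  {"dx": 0, "dy": 0, "dz": 0.009, "rx": 0, "ry": 0, "rz": 0, "fingers": 0.015},
  {"dx": 0, "dy": 0, "dz": 0.0065, "rx": 0, "ry": 0, "rz": 0, "fingers": 0.015},
  {"dx": 0, "dy": 0, "dz": 0, "rx": 0, "ry": 0, "rz": 0, "fingers": 0.015},
])

```text
time: 3.57
tcp_pos: [654.6, 84.8, 44.7]
eef_rot: [-3.141, 0.0, 1.513]
ft_force: [0.2, -0.2, 0.1]
grip_width: 15.2
gripper_force: 0.0
```

Call:
send_rows([
  {"dx": -0.01, "dy": 0, "dz": 0, "rx": 0, "ry": 0, "rz": 0, "fingers": 0.015},
  {"dx": -0.006, "dy": 0, "dz": 0, "rx": 0, "ry": 0, "rz": 0, "fingers": 0.015},
  {"dx": -0.006, "dy": 0, "dz": 0, "rx": 0, "ry": 0, "rz": 0, "fingers": 0.015},
  {"dx": -0.01, "dy": 0, "dz": 0, "rx": 0, "ry": 0, "rz": 0, "fingers": 0.015},
  {"dx": -0.01, "dy": 0, "dz": 0, "rx": 0, "ry": 0, "rz": 0, "fingers": 0.015},
  {"dx": -0.01, "dy": 0, "dz": 0, "rx": 0, "ry": 0, "rz": 0, "fingers": 0.015},
  {"dx": -0.01, "dy": 0, "dz": 0, "rx": 0, "ry": 0, "rz": 0, "fingers": 0.015},
  {"dx": -0.01, "dy": 0, "dz": 0, "rx": 0, "ry": 0, "rz": 0, "fingers": 0.015},
  {"dx": -0.01, "dy": 0, "dz": 0, "rx": 0, "ry": 0, "rz": 0, "fingers": 0.015},
  {"dx": -0.01, "dy": 0, "dz": 0, "rx": 0, "ry": 0, "rz": 0, "fingers": 0.015},
  {"dx": -0.01, "dy": 0, "dz": 0, "rx": 0, "ry": 0, "rz": 0, "fingers": 0.015},
  {"dx": -0.01, "dy": 0, "dz": 0, "rx": 0, "ry": 0, "rz": 0, "fingers": 0.015},
])

```text
time: 4.57
tcp_pos: [648.2, -28.0, 45.1]
eef_rot: [-3.142, 0.0, 1.513]
ft_force: [0.0, -0.1, 1.4]
grip_width: 15.1
gripper_force: 0.3
```

Call:
send_rows([
  {"dx": -0.01, "dy": 0, "dz": 0, "rx": 0, "ry": 0, "rz": 0, "fingers": 0.015},
  {"dx": -0.01, "dy": 0, "dz": 0, "rx": 0, "ry": 0, "rz": 0, "fingers": 0.015},
  {"dx": -0.01, "dy": 0, "dz": 0, "rx": 0, "ry": 0, "rz": 0, "fingers": 0.015},
  {"dx": -0.01, "dy": 0, "dz": 0, "rx": 0, "ry": 0, "rz": 0, "fingers": 0.015},
  {"dx": -0.01, "dy": 0, "dz": 0, "rx": 0, "ry": 0, "rz": 0, "fingers": 0.015},
  {"dx": -0.01, "dy": 0, "dz": 0, "rx": 0, "ry": 0, "rz": 0, "fingers": 0.015},
  {"dx": -0.01, "dy": 0, "dz": 0, "rx": 0, "ry": 0, "rz": 0, "fingers": 0.015},
  {"dx": -0.01, "dy": 0, "dz": 0, "rx": 0, "ry": 0, "rz": 0, "fingers": 0.015},
  {"dx": -0.01, "dy": 0, "dz": 0, "rx": 0, "ry": 0, "rz": 0, "fingers": 0.015},
  {"dx": 0, "dy": 0, "dz": 0, "rx": 0, "ry": 0, "rz": 0, "fingers": 0.015},
])

```text
time: 5.4
tcp_pos: [642.8, -119.1, 45.1]
eef_rot: [-3.141, 0.001, 1.511]
ft_force: [-0.7, -0.4, 0.4]
grip_width: 15.0
gripper_force: 0.0
```

```bash
python3 - <<'E'
from rig import ctrl,get_image
import cv2
p,d=get_image("top");q,d=get_image("wrist")
cv2.imwrite("pics/t3.png",cv2.hconcat([cv2.resize(p[150:300,160:440],None,fx=1.42,fy=1.42),cv2.resize(q,(398,298))[:213]])[:,:,::-1])
E
```

```text
(no output)
```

View pics/t3.png

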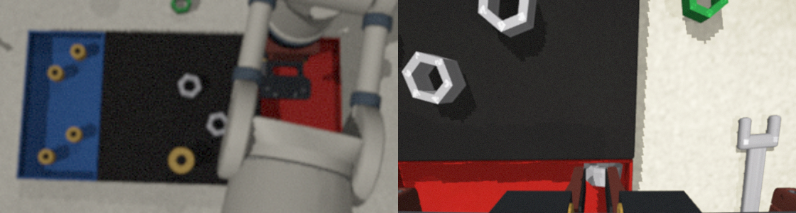

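Nut A has dropped into the red tray; it shows beneath the fingers, just inside the wall, at about (600,172) in the composite. Next is nut B.

Call:
send_rows([
  {"dx": 0, "dy": 0, "dz": -0.03, "rx": 0, "ry": 0, "rz": 0, "fingers": 0.015},
  {"dx": 0, "dy": 0, "dz": -0.03, "rx": 0, "ry": 0, "rz": 0, "fingers": 0.015},
  {"dx": 0.028, "dy": -0.009, "dz": 0, "rx": 0, "ry": 0, "rz": 0, "fingers": 0.015},
  {"dx": 0.028, "dy": -0.009, "dz": 0, "rx": 0, "ry": 0, "rz": 0, "fingers": 0.015},
  {"dx": 0.028, "dy": -0.009, "dz": 0, "rx": 0, "ry": 0, "rz": 0, "fingers": 0.015},
  {"dx": 0.028, "dy": -0.009, "dz": 0, "rx": 0, "ry": 0, "rz": 0, "fingers": 0.015},
  {"dx": 0.028, "dy": -0.009, "dz": 0, "rx": 0, "ry": 0, "rz": 0, "fingers": 0.015},
  {"dx": 0.028, "dy": -0.01, "dz": 0, "rx": 0, "ry": 0, "rz": 0, "fingers": 0.015},
  {"dx": 0, "dy": 0, "dz": 0, "rx": 0, "ry": 0, "rz": 0, "fingers": 0.015},
  {"dx": 0, "dy": 0, "dz": 0.028, "rx": 0, "ry": 0, "rz": 0, "fingers": 0.015},
  {"dx": 0, "dy": 0, "dz": 0.02, "rx": 0, "ry": 0, "rz": 0, "fingers": 0.015},
  {"dx": 0, "dy": 0, "dz": 0.012, "rx": 0, "ry": 0, "rz": 0, "fingers": 0.015},
  {"dx": 0, "dy": 0, "dz": 0, "rx": 0, "ry": 0, "rz": 0, "fingers": 0.015},
])

```text
time: 6.58
tcp_pos: [596.2, 54.2, 41.8]
eef_rot: [-3.137, 0.0, 1.513]
ft_force: [-0.3, -0.6, 0.0]
grip_width: 14.8
gripper_force: 0.0
```

Call:
send_rows([
  {"dx": 0, "dy": 0.001, "dz": -0.002, "rx": 0, "ry": 0, "rz": 0, "fingers": 0.015},
  {"dx": -0.01, "dy": 0, "dz": 0, "rx": 0, "ry": 0, "rz": 0, "fingers": 0.015},
  {"dx": -0.006, "dy": 0, "dz": 0, "rx": 0, "ry": 0, "rz": 0, "fingers": 0.015},
  {"dx": -0.006, "dy": 0, "dz": 0, "rx": 0, "ry": 0, "rz": 0, "fingers": 0.015},
  {"dx": -0.009, "dy": 0, "dz": 0, "rx": 0, "ry": 0, "rz": 0, "fingers": 0.015},
  {"dx": -0.01, "dy": 0, "dz": 0, "rx": 0, "ry": 0, "rz": 0, "fingers": 0.015},
  {"dx": -0.01, "dy": 0, "dz": 0, "rx": 0, "ry": 0, "rz": 0, "fingers": 0.015},
  {"dx": -0.01, "dy": 0, "dz": 0, "rx": 0, "ry": 0, "rz": 0, "fingers": 0.015},
  {"dx": -0.01, "dy": 0, "dz": 0, "rx": 0, "ry": 0, "rz": 0, "fingers": 0.015},
  {"dx": -0.01, "dy": 0, "dz": 0, "rx": 0, "ry": 0, "rz": 0, "fingers": 0.015},
  {"dx": -0.01, "dy": 0, "dz": 0, "rx": 0, "ry": 0, "rz": 0, "fingers": 0.015},
  {"dx": -0.01, "dy": 0, "dz": 0, "rx": 0, "ry": 0, "rz": 0, "fingers": 0.015},
  {"dx": -0.01, "dy": 0, "dz": 0, "rx": 0, "ry": 0, "rz": 0, "fingers": 0.015},
  {"dx": -0.01, "dy": 0, "dz": 0, "rx": 0, "ry": 0, "rz": 0, "fingers": 0.015},
  {"dx": -0.01, "dy": 0, "dz": 0, "rx": 0, "ry": 0, "rz": 0, "fingers": 0.015},
  {"dx": -0.01, "dy": 0, "dz": 0, "rx": 0, "ry": 0, "rz": 0, "fingers": 0.015},
  {"dx": -0.01, "dy": 0, "dz": 0, "rx": 0, "ry": 0, "rz": 0, "fingers": 0.015},
  {"dx": -0.01, "dy": 0, "dz": 0, "rx": 0, "ry": 0, "rz": 0, "fingers": 0.015},
  {"dx": 0, "dy": 0, "dz": 0, "rx": 0, "ry": 0, "rz": 0, "fingers": 0.015},
])

```text
time: 8.17
tcp_pos: [589.3, -108.8, 47.0]
eef_rot: [-3.141, 0.001, 1.511]
ft_force: [0.6, -0.0, 0.4]
grip_width: 15.5
gripper_force: 0.0
```

```bash
python3 - <<'E'
from rig import ctrl,get_image
import cv2
p,d=get_image("top");q,d=get_image("wrist")
cv2.imwrite("pics/t4.png",cv2.hconcat([cv2.resize(p[150:300,160:440],None,fx=1.42,fy=1.42),cv2.resize(q,(398,298))[:213]])[:,:,::-1])
E
```

```text
(no output)
```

View pics/t4.png

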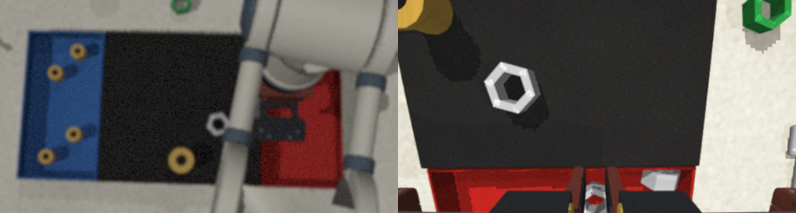

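B is over the edge and lying in front of the fingers, and A is in the tray at about (660,180). I'll push 10 mm more, lift, and go behind nut C.

Call:
send_rows([
  {"dx": -0.01, "dy": 0, "dz": 0, "rx": 0, "ry": 0, "rz": 0, "fingers": 0.015},
  {"dx": 0, "dy": 0, "dz": -0.03, "rx": 0, "ry": 0, "rz": 0, "fingers": 0.015},
  {"dx": 0, "dy": 0, "dz": -0.03, "rx": 0, "ry": 0, "rz": 0, "fingers": 0.015},
  {"dx": 0.026, "dy": -0.011, "dz": 0, "rx": 0, "ry": 0, "rz": 0, "fingers": 0.015},
  {"dx": 0.026, "dy": -0.011, "dz": 0, "rx": 0, "ry": 0, "rz": 0, "fingers": 0.015},
  {"dx": 0.026, "dy": -0.011, "dz": 0, "rx": 0, "ry": 0, "rz": 0, "fingers": 0.015},
  {"dx": 0.026, "dy": -0.011, "dz": 0, "rx": 0, "ry": 0, "rz": 0, "fingers": 0.015},
  {"dx": 0.024, "dy": -0.0115, "dz": 0, "rx": 0, "ry": 0, "rz": 0, "fingers": 0.015},
  {"dx": 0, "dy": 0, "dz": 0, "rx": 0, "ry": 0, "rz": 0, "fingers": 0.015},
  {"dx": 0, "dy": 0, "dz": 0.025, "rx": 0, "ry": 0, "rz": 0, "fingers": 0.015},
  {"dx": 0, "dy": 0, "dz": 0.02, "rx": 0, "ry": 0, "rz": 0, "fingers": 0.015},
  {"dx": 0, "dy": 0, "dz": 0.01, "rx": 0, "ry": 0, "rz": 0, "fingers": 0.015},
  {"dx": 0, "dy": 0, "dz": 0.006, "rx": 0, "ry": 0, "rz": 0, "fingers": 0.015},
  {"dx": 0, "dy": 0, "dz": 0, "rx": 0, "ry": 0, "rz": 0, "fingers": 0.015},
  {"dx": 0, "dy": 0, "dz": 0, "rx": 0, "ry": 0, "rz": 0, "fingers": 0.015},
])

```text
time: 9.52
tcp_pos: [541.3, 14.0, 46.7]
eef_rot: [3.141, 0.0, 1.512]
ft_force: [0.5, 0.6, 0.8]
grip_width: 14.9
gripper_force: 0.0
```

Call:
send_rows([
  {"dx": -0.01, "dy": -0.001, "dz": 0.001, "rx": 0, "ry": 0, "rz": 0, "fingers": 0.015},
  {"dx": -0.006, "dy": 0, "dz": 0, "rx": 0, "ry": 0, "rz": 0, "fingers": 0.015},
  {"dx": -0.006, "dy": 0, "dz": 0, "rx": 0, "ry": 0, "rz": 0, "fingers": 0.015},
  {"dx": -0.009, "dy": 0, "dz": 0, "rx": 0, "ry": 0, "rz": 0, "fingers": 0.015},
  {"dx": -0.01, "dy": 0, "dz": 0, "rx": 0, "ry": 0, "rz": 0, "fingers": 0.015},
  {"dx": -0.01, "dy": 0, "dz": 0, "rx": 0, "ry": 0, "rz": 0, "fingers": 0.015},
  {"dx": -0.01, "dy": 0, "dz": 0, "rx": 0, "ry": 0, "rz": 0, "fingers": 0.015},
  {"dx": -0.01, "dy": 0, "dz": 0, "rx": 0, "ry": 0, "rz": 0, "fingers": 0.015},
  {"dx": -0.01, "dy": 0, "dz": 0, "rx": 0, "ry": 0, "rz": 0, "fingers": 0.015},
  {"dx": -0.01, "dy": 0, "dz": 0, "rx": 0, "ry": 0, "rz": 0, "fingers": 0.015},
  {"dx": -0.01, "dy": 0, "dz": 0, "rx": 0, "ry": 0, "rz": 0, "fingers": 0.015},
  {"dx": -0.01, "dy": 0, "dz": 0, "rx": 0, "ry": 0, "rz": 0, "fingers": 0.015},
  {"dx": -0.01, "dy": 0, "dz": 0, "rx": 0, "ry": 0, "rz": 0, "fingers": 0.015},
  {"dx": -0.01, "dy": 0, "dz": 0, "rx": 0, "ry": 0, "rz": 0, "fingers": 0.015},
  {"dx": 0, "dy": 0, "dz": 0, "rx": 0, "ry": 0, "rz": 0, "fingers": 0.015},
  {"dx": 0, "dy": 0, "dz": -0.035, "rx": 0, "ry": 0, "rz": 0, "fingers": 0.015},
  {"dx": 0, "dy": 0, "dz": -0.04, "rx": 0, "ry": 0, "rz": 0, "fingers": 0.015},
  {"dx": 0, "dy": 0, "dz": -0.04, "rx": 0, "ry": 0, "rz": 0, "fingers": 0.015},
  {"dx": 0, "dy": 0, "dz": -0.04, "rx": 0, "ry": 0, "rz": 0, "fingers": 0.015},
  {"dx": 0, "dy": 0, "dz": -0.02, "rx": 0, "ry": 0, "rz": 0, "fingers": 0.015},
])

```text
time: 11.18
tcp_pos: [533.4, -116.4, 226.2]
eef_rot: [3.135, 0.001, 1.513]
ft_force: [0.7, -0.3, 0.9]
grip_width: 14.7
gripper_force: 0.0
```

Call:
send_rows([
  {"dx": -0.035, "dy": 0, "dz": 0, "rx": 0, "ry": 0, "rz": 0, "fingers": 0.015},
  {"dx": -0.035, "dy": 0, "dz": 0, "rx": 0, "ry": 0, "rz": 0, "fingers": 0.015},
  {"dx": -0.035, "dy": 0, "dz": 0, "rx": 0, "ry": 0, "rz": 0, "fingers": 0.015},
  {"dx": -0.035, "dy": 0, "dz": 0, "rx": 0, "ry": 0, "rz": 0, "fingers": 0.015},
  {"dx": -0.035, "dy": 0, "dz": 0, "rx": 0, "ry": 0, "rz": 0, "fingers": 0.015},
  {"dx": -0.035, "dy": 0, "dz": 0, "rx": 0, "ry": 0, "rz": 0, "fingers": 0.015},
  {"dx": 0, "dy": 0, "dz": 0, "rx": 0, "ry": 0, "rz": 0, "fingers": 0.015},
  {"dx": 0, "dy": 0, "dz": 0, "rx": 0, "ry": 0, "rz": 0, "fingers": 0.015},
])

```text
time: 11.85
tcp_pos: [519.7, -327.3, 219.2]
eef_rot: [-3.14, -0.001, 1.51]
ft_force: [0.2, 0.7, -0.2]
grip_width: 15.3
gripper_force: 0.0
```

```bash
python3 - <<'E'
from rig import ctrl,get_image
import cv2
p,d=get_image("top");q,d=get_image("wrist")
cv2.imwrite("pics/t5.png",cv2.hconcat([cv2.resize(p[90:300,160:440],(400,300)),cv2.resize(q,(400,300))])[:,:,::-1])
E
```

```text
(no output)
```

View pics/t5.png

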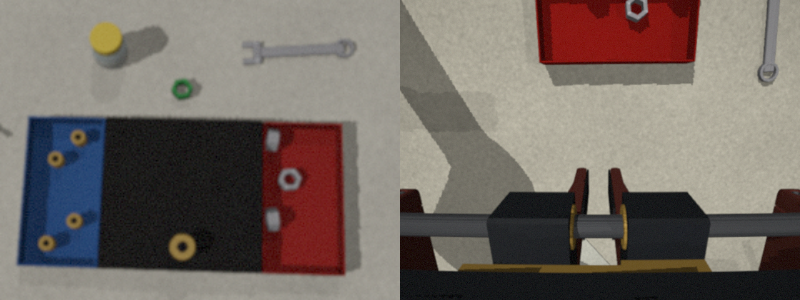

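All three nuts show in the red tray, two of them standing against the near wall, and the bushing, jar and wrench look unmoved. I'll check the leaning nuts' heights and positions before handing in.

```bash
python3 - <<'E'
from rig import ctrl,get_image
from h import *
p,D=get_image("top");p=p.astype(int);m=camera_model("top");E=m["extrinsics"]
M=np.zeros(D.shape,bool);M[176:280,338:400]=1
M&=(p[...,1]>70)
n,l,st,c=cv2.connectedComponentsWithStats(M.astype(np.uint8))
for i in range(1,n):
    if st[i,4]<20: continue
    v,u=np.nonzero(l==i);nn=cv2.undistortPoints(np.c_[u,v].astype(float).reshape(-1,1,2),m["mtx"],m["dist"])[:,0]
    X=(np.c_[nn,np.ones(len(nn))]*D[v,u][:,None]-E[:3,3])@E[:3,:3]
    print(st[i],"min",X.min(0).round(0),"max",X.max(0).round(0),"med",np.median(X,0).round(0))
r,b=p[...,0],p[...,2];B=(r>90)&(r-b>40);B[:176]=0;B[276:]=0;B[:,:240]=0;B[:,340:]=0
v,u=np.nonzero(B);print("bushing",px2w([[(u.min()+u.max())/2,(v.min()+v.max())/2]],72).round(1))
E
```

```text
[346 181  10  15 116] min [ 440. -135.    1.] max [663.  13. 878.] med [ 647. -120.   30.]
[355 208  16  16 163] min [ 440. -165.   -1.] max [606.  13. 878.] med [ 588. -145.   17.]
[346 237  10  15 126] min [ 440. -128.    0.] max [539.  13. 878.] med [ 525. -115.   30.]
bushing [[484.4  20.5  72. ]]
```

```bash
python3 -c "
from rig import ctrl
print(ctrl.finish_job())"
```

```text
the job is handed in; nothing more can be done
None
```

All three nuts were swept into the red tray (two ended up standing on edge against its near wall), the bushing measured in its original spot, the jar and wrench look undisturbed in the last picture, and the job was handed in at about 12 s.

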